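# Pull out the tray under the instrument shelf with the hooked rod

### The job

Take the hooked rod from its rest, reach it under the instrument shelf, drop its hook into the pull loop of the tray and draw the tray out until its front panel has come past the front edge of the shelf; only the rod may touch the tray. Then lay the rod (do not drop it) back on its rest so that its handle lies in both forks, let go and move away, leaving the tray out. Leave the meter, the wire spool and the transformer where they are.

Things in the scene. Friction and masses are not known exactly. Their poses are not given: they have to be found in the camera images.
- rod_grip (a point): Centre of the loose rod's wooden handle, a bar 100 mm long (x), 18 wide (y), 22 high (z). Axes: x along the rod towards the hook, z up as it lies on its rest, handle in both forks. A steel shaft 8 thick goes on at mid height to x = +130 from here, then bends down into a hook leg 8 thick. Rod: about 110 to 220 g, 184 long. On the rest this point is 61 mm above the bench.
- hook_tip (a point): Lower end of the rod's hook leg: 126 mm ahead (+x) of and 32 mm below rod_grip. The leg leans 4 mm back towards the handle at its lower end.
- rest: Fixed dark steel rest: base plate 120 x 70 x 8 mm, two forks 10 thick centred 42 before and behind its middle (74 free between them for the fingers). Fork floors flat, 50 above the bench, about 24 wide; prongs lean outwards, tops 68 up and about 43 apart. Origin on the bench under its middle, x towards where the hook points. It stands left or right of the shelf, the meter on the other side.
- seat (a point): Where the centre of the handle (rod_grip) lies when the rod is on its rest: 61 mm above the rest's origin. Same axes as the rest.
- shelf: Fixed instrument shelf: grey board 160 deep (x), 270 wide (y), underside 110 and top 126 mm above the bench, four white posts 22 thick at y = -120 and +120; instrument on top from 46 behind the front edge, to 188 high. Origin: bench level under the middle of the front edge; x points in under the shelf, away from the robot; z up. The tray is at y = 0.
- tray (a joint): Metres the tray has slid out along the shelf's -x: 0 in, 0.115 at its stop, 0 to 0.015 at the start. Stiff: 4 N plus 15 N per m/s; stays where left. The front panel's face (130 mm wide, 12 to 62 above the bench) is at shelf x = 0.085 - value, so level with the shelf's edge at 0.085. Its dark finned heat sink shows behind the shelf.
- loop (a point): Middle of the opening of the tray's pull loop, hidden under the shelf: a flat level D of 8 mm steel bar, 35 mm above the bench, at mid width of the front panel, reaching 46 in front of its face. This point is 19 in front of the face. Clear opening 38 along x (panel to inside of bar) by 42 along y, open above and below. Axes as the shelf's.
- meter: Bystander: grey handheld meter lying flat, 170 x 85 x 36 mm; origin at the centre of its underside.
- spool: Bystander: metal wire spool standing on end, 66 mm across, 50 mm high; origin at the centre of its underside.
- transformer: Bystander: small transformer with copper winding, 90 x 66 x 45 mm; origin at the centre of its underside.
Mind the look-alikes: they are no part of the job. Of the things like the part that bears rod_grip, leave any that is blue; of the rest the larger one is meant.

How it is judged:
By the outcome, as a careful person would: the job done as asked, in the order asked, and still so for the second after the job is handed in, with the robot touching nothing.
It also fails if it takes over 51 s, if anything falls off the work surface, if the arm or the gripper's body presses on something with over 40 N, if the wrist force passes 120 N, or if a joint passes its speed limit or range.

### The arm

A 7-joint arm with a two-finger parallel gripper is mounted at the origin on the work surface. World frame = base frame: x ahead of the robot, y to its left, z up, the work surface at z = 0. Lengths are in m, angles in rad, forces in N, time in s.
With the tool pointing down it reaches from about 0.4 to 0.85 m from the base axis. Payload 10.4 kg.
Tool frame: the origin (TCP) lies at the centre of the arm's flange, where the gripper is bolted on; the fingertips stand 173 mm ahead of it and the grasp point (between the pads) lies 155 mm ahead of it; z points along the fingers, y is the line along which they close (so a half turn about z gives the same grasp; the last joint's range is limited). The gripper opens to 85 mm and grips with 20 to 120 N. Pads are 22 mm wide; open, the fingers measure 114 mm over their backs; the gripper's body (76 mm by 85 mm) begins 54 mm behind the grasp point. The pads swing forward as they close: fully open they stand 13 mm farther back than shut.
Start: joints at [1.301, 0.332, -0.065, 1.46, 0.022, 1.35, -0.088], TCP at [0.153, -0.606, 0.405] pointing down, gripper open.
Joint ranges: [-2.6, 2.6], [-0.5, 2.12], [-1.47, 1.34], [0.16, 2.42], [-1.27, 4.41], [0.06, 2.06], [-2.6, 2.6]. Speed limits (rad/s): [2.22, 2.22, 2.79, 2.79, 3.14, 3.14, 3.14].

### API

Orientations are given as a unit quaternion [x, y, z, w].
In Python, from workcell import manip, viewer, finder gives the robot as it stands.
- The arm moves only by the tool arm_command, never from a script. Its argument "plan" is a list of rows, each an object with "dp": the shift along the tool's x, y, z in mm, a list of three; "spin": the turn about the tool's z in rad. A call has 1 to 5 rows; each row shifts and turns the commanded pose from where the row before left it, along the tool's axes as they then stand; what a row does not reach is not made up. A row lasts 1/10 s, in which the tool goes at most 50 mm and 8.59 degrees, less where a joint would pass 70% of its speed; a pose out of reach is approached as far as the arm can. A call is refused whole if a number of a shift passes 50 or a number of a turn 0.15, either way. A call with a gripper value outside its range is refused whole. "grip" is the closure, from -1 (fully open) to 1 (shut), set as the call begins (left out, the last holds). The fingers move at their own pace and stop on an object; "newtons" is the grip in N (left out, the last holds). Time passes only in rows, so rows that do not move let the fingers close. It gives the time, the measured TCP pose, the force, the opening and the grip force at its end, in the units of the state.
- manip.get_obs(): the state, without advancing time (a new reading comes with each control period).
- viewer.camera(name): name is "scene" or "top" or "wrist"; returns the picture (384x512x3 uint8, blue, green, red); there is no depth.
- viewer.camera_params(name): a dict with "vertical_fov" (degrees; the focal length in pixels is half the picture's height over the tangent of half this angle, whatever the lens; pixels are square), "cx", "cy" (the principal point, pixels), "k1" (the pictures are not rectified: a ray, as slopes to the right and down, at radius r is drawn at 1 + k1 r^2 times it, then the intrinsics apply), "R" (3x3) and "t" (3): a world point X has camera coordinates R X + t; the wrist camera has in their place "T_tool_cam" (4x4, takes a point from camera to tool coordinates, whose origin is the TCP and whose axes are the flange's). Camera axes: x right, y down, z forward; pixel columns grow to the right and rows downward; lengths in m; the calibration is good to about 2 mm. A picture is of the moment at which its call begins: read the wrist's pose just before it. camera_params takes no time and is no camera call.
- manip.hand_in(): hands the job in; it is judged then, once.
Trained networks look in the newest picture that a camera, given by its name, has taken for a name from the list of things; names that differ only in an ending like _2 or _b are one class to them, and where a whole thing is asked for, a point or a joint stands for the part that bears it (a point fixed in the world has none). Each returns a list of dicts, best first, with "score" (0 to 1); they miss things now and then, are a little off and sometimes report something else, mostly with a low value. They report only what shows in the picture. A call takes as long as a camera call. They do not tell look-alikes from the thing itself.
- finder.find_in(camera, thing): "position" ([x, y, z] in m, in world coordinates, good to about 4 mm: the middle of the surface that is visible of it).
The state is a dict: "clock": time; "joint_pos": joint angles; "joint_velocities": joint speeds; "tau": joint torques, N m; "position": TCP position; "ee_rot": TCP orientation; "ft_force": force on the tool from outside, world axes, zero at the start; "torque": the same for the moment, N m; "grip_width": opening from 0.0 (shut) to 1.0 (fully open); "grasp_force": force on a finger pad.
Only numpy, scipy, OpenCV 4.12 (cv2) and the standard library are available. Lean on these libraries where they do the work, as an engineer would, in place of code of your own. Each camera call takes 0.05 s, during which the arm holds its last target. There are 200 camera calls.

## Working session

There is one attempt and no reset: what is moved stays moved. The work goes in short steps, Python scripts to look and compute and a tool call to move; the robot and the scene stay as the last step left them, time stands still between calls to the robot, and variables do not carry over. Pictures are saved under pics/ and viewed, at most 10 in all, crops included, and the job is handed in when it is done.

Besides the shell and the picture viewer there is one more tool, called after "Emit:" in YAML: its name, and indented under it one key for each argument. arm_command: Moves the arm, as the interface text tells. Its arguments: {"type":"object","properties":{"plan":{"type":"array","items":{"type":"object","properties":{"dp":{"type":"array","items":{"type":"number"}},"spin":{"type":"number"}}}},"grip":{"type":"number"},"newtons":{"type":"number"}},"required":["plan"]}

```bash
mkdir -p pics; ls; cat > h.py <<'E'
import numpy as np, cv2
from workcell import manip, viewer, finder
from scipy.spatial.transform import Rotation as Rn
def K(p): 
    f=192/np.tan(np.radians(p["vertical_fov"]/2)); return f
def project(p,X,R=None,t=None):
    R=np.array(p["R"]) if R is None else R; t=np.array(p["t"]) if t is None else t
    c=np.atleast_2d(X)@R.T+t; s=c[:,:2]/c[:,2:]; r2=(s**2).sum(1,keepdims=True)
    return s*(1+p["k1"]*r2)*K(p)+[p["cx"],p["cy"]]
def wrist_pose(p,o):
    T=np.eye(4);T[:3,:3]=Rn.from_quat(o["ee_rot"]).as_matrix();T[:3,3]=o["position"]
    M=np.linalg.inv(T@np.array(p["T_tool_cam"])); return M[:3,:3],M[:3,3]
def onplane(p,px,z,R=None,t=None):
    R=np.array(p["R"]) if R is None else R; t=np.array(p["t"]) if t is None else t
    d=(np.atleast_2d(px)-[p["cx"],p["cy"]])/K(p); s=d.copy()
    for _ in range(20): s=d/(1+p["k1"]*(s**2).sum(1,keepdims=True))
    r=np.c_[s,np.ones(len(s))]@R; C=-R.T@t
    return C+r*((z-C[2])/r[:,2:])
E
python3 - <<'E'
from h import *
np.set_printoptions(precision=3,suppress=True)
o=manip.get_obs(); print({k:np.round(v,3) for k,v in o.items()})
ims=[]
for c in ["scene","top"]:
    im=viewer.camera(c); cv2.imwrite(f"pics/{c}0.png",im); p=viewer.camera_params(c); print(c,p)
    for n in ["rod_grip","hook_tip","rest","shelf","tray","meter","spool","transformer"]:
        for d in finder.find_in(c,n)[:4]: print(c,n,np.round(d["position"],3),round(d["score"],2),project(p,d["position"])[0].round())
print(viewer.camera_params("wrist"))
E
```

```text
pics
{'clock': np.float64(0.0), 'joint_pos': array([ 1.301,  0.333, -0.065,  1.461,  0.022,  1.35 , -0.089]), 'joint_velocities': array([ 0.001,  0.001,  0.002,  0.001,  0.   , -0.   , -0.   ]), 'tau': array([  0.001, -62.544,   0.049, -39.159,   0.016,   0.01 ,  -0.   ]), 'position': array([ 0.153, -0.606,  0.404]), 'ee_rot': array([ 0.992,  0.123, -0.   , -0.001]), 'ft_force': array([-0.013, -0.433, -0.042]), 'torque': array([-0.012,  0.01 , -0.016]), 'grasp_force': np.float64(0.0), 'grip_width': np.float64(1.0)}
scene {'vertical_fov': 44.66726800255883, 'cx': 263.6516660730605, 'cy': 189.25622899393403, 'k1': 0.06102073562634667, 'R': array([[-0.501, -0.866,  0.003],
       [-0.687,  0.395, -0.609],
       [ 0.526, -0.307, -0.793]]), 't': array([0.298, 0.424, 1.157])}
scene rod_grip [0.417 0.317 0.071] 0.69 [193. 274.]
scene rod_grip [0.421 0.154 0.019] 0.66 [247. 255.]
scene rod_grip [0.385 0.454 0.009] 0.59 [152. 319.]
scene hook_tip [0.418 0.315 0.073] 0.82 [193. 273.]
scene hook_tip [0.384 0.455 0.013] 0.67 [151. 319.]
scene rest [0.396 0.316 0.003] 0.67 [199. 291.]
scene rest
[... 1032 characters left out ...]
9 [168. 259.]
top rest [0.845 0.054 0.036] 0.6 [255. 101.]
top shelf [0.705 0.032 0.175] 0.71 [264. 141.]
top shelf [0.413 0.299 0.008] 0.61 [168. 259.]
top tray [0.845 0.058 0.035] 0.68 [254. 101.]
top meter [ 0.464 -0.317  0.033] 0.9 [394. 239.]
top spool [0.657 0.338 0.05 ] 0.81 [150. 169.]
top transformer [ 0.66  -0.335  0.046] 0.96 [400. 166.]
top transformer [ 0.464 -0.314  0.036] 0.62 [393. 240.]
{'vertical_fov': 71.4201422789485, 'cx': 260.54610250723823, 'cy': 192.5836423760649, 'k1': -0.02661271147968937, 'T_tool_cam': array([[ 0.   , -0.96 , -0.282,  0.072],
       [ 1.   ,  0.   ,  0.001, -0.001],
       [-0.001, -0.282,  0.96 ,  0.03 ],
       [ 0.   ,  0.   ,  0.   ,  1.   ]])}
```

```bash
python3 - <<'E'
import cv2
a=cv2.imread("pics/scene0.png");b=cv2.imread("pics/top0.png")
c=b[60:330,70:450]
cv2.imwrite("pics/top0z.png",cv2.resize(c,None,fx=2.1,fy=2.1,interpolation=cv2.INTER_CUBIC))
E
```

```text
(no output)
```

View pics/top0z.png

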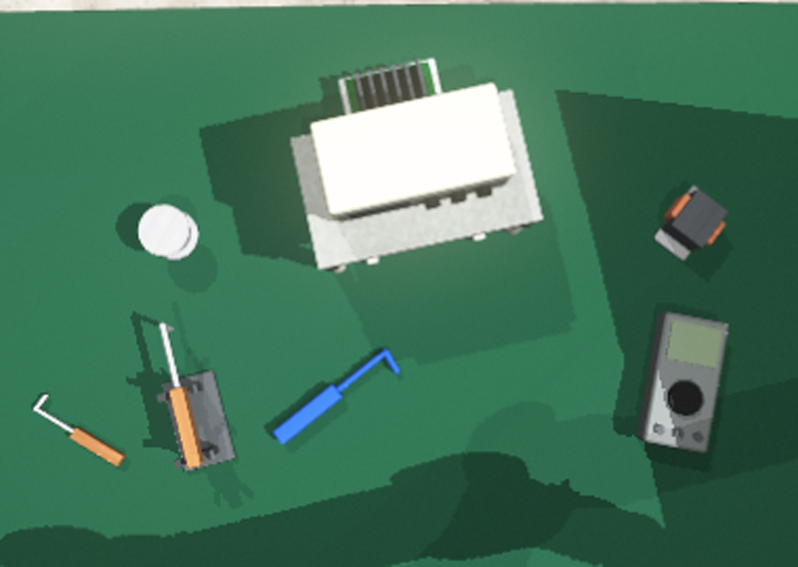

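View pics/scene0.png

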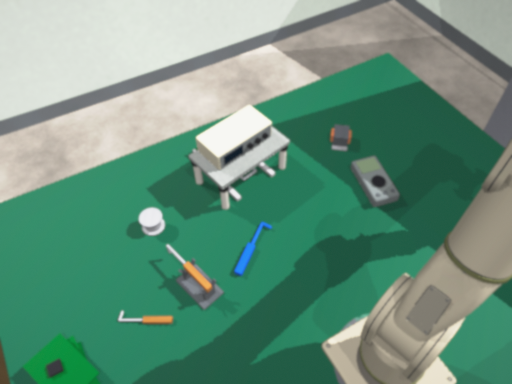

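The top picture shows the orange rod on the dark rest (zoomed handle (172,388)–(192,467), bend (165,325)). The look-alikes are the blue rod and a small orange rod at lower left. The shelf's front edge runs from (318,270) to (543,219). The meter is to the right, so the rest is on the left.

```bash
python3 - <<'E'
from h import *
np.set_printoptions(precision=4,suppress=True)
p=viewer.camera_params("top")
f=lambda q,z: onplane(p,np.array(q)/2.1+[70,60],z)
e=f([[318,270],[543,219],[513,91],[291,138]],.126); print("shelf corners",e)
yv=e[0]-e[1]; print("front mid",(e[0]+e[1])/2, "width",np.linalg.norm(yv),"yaw",np.arctan2(-yv[0],yv[1]), "depth",np.linalg.norm(e[1]-e[2]))
h=f([[180,388],[191,467]],.072); hk=f([[166,325]],.065); print("handle",h,h.mean(0),"bend",hk)
d=hk[0]-h.mean(0); print("rod yaw",np.arctan2(d[1],d[0]),np.linalg.norm(d))
b=f([[160,384],[213,371],[234,457],[183,470]],.008); print("base",b,b.mean(0))
E
```

```text
shelf corners [[ 0.5974  0.1368  0.126 ]
 [ 0.6553 -0.1271  0.126 ]
 [ 0.8085 -0.0947  0.126 ]
 [ 0.7543  0.1687  0.126 ]]
front mid [0.6263 0.0049 0.126 ] width 0.2702126097163517 yaw 0.21592871882391276 depth 0.15661138359355214
handle [[0.4571 0.3137 0.072 ]
 [0.3604 0.2996 0.072 ]] [0.4087 0.3067 0.072 ] bend [[0.5351 0.334  0.065 ]]
rod yaw 0.21281333571115052 0.12943315858968468
base [[0.458  0.3589 0.008 ]
 [0.4748 0.2885 0.008 ]
 [0.3622 0.2604 0.008 ]
 [0.3454 0.3277 0.008 ]] [0.4101 0.3089 0.008 ]
```

Emit:
arm_command:
  plan:
    - {"dp":[44,-22,0]}
    - {"dp":[44,-22,0]}
    - {"dp":[44,-22,0]}
    - {"dp":[44,-22,0]}
    - {"dp":[44,-22,0]}
  grip: -1
  newtons: 80

```text
invalid input at $.plan[0]: expected keys dp, spin
```

Emit:
arm_command:
  plan:
    - {"dp":[44,-22,0]}
    - {"dp":[44,-22,0]}
    - {"dp":[44,-22,0]}
    - {"dp":[10,-48,0]}
    - {"dp":[10,-48,0]}

```text
invalid input at $.plan[0]: expected keys dp, spin
```

Emit:
arm_command:
  plan:
    - {"dp":[10,-48,0]}
    - {"dp":[10,-48,0]}
    - {"dp":[10,-48,0]}
    - {"dp":[10,-48,0]}
    - {"dp":[10,-48,0]}

```text
invalid input at $.plan[0]: expected keys dp, spin
```

Emit:
arm_command:
  plan:
    - {"dp":[44,-22,0],"spin":0}
    - {"dp":[44,-22,0],"spin":0}
    - {"dp":[44,-22,0],"spin":0}
    - {"dp":[44,-22,0],"spin":0}
    - {"dp":[44,-22,0],"spin":0}
  grip: -1
  newtons: 80

```text
clock: 1.4
position: [0.3404, -0.4441, 0.405]
ee_rot: [0.992, 0.123, 0.0, 0.0]
ft_force: [1.3, -0.4, -0.5]
grip_width: 0.999
grasp_force: 0.0
```

Emit:
arm_command:
  plan:
    - {"dp":[44,-22,0],"spin":0}
    - {"dp":[44,-22,0],"spin":0}
    - {"dp":[44,-22,0],"spin":0}
    - {"dp":[10,-48,0],"spin":0}
    - {"dp":[10,-48,0],"spin":0}

```text
clock: 1.9
position: [0.4477, -0.2494, 0.4041]
ee_rot: [0.992, 0.124, -0.0, -0.0]
ft_force: [0.9, 0.3, 0.1]
grip_width: 1.001
grasp_force: 0.0
```

Emit:
arm_command:
  plan:
    - {"dp":[10,-48,0],"spin":0}
    - {"dp":[10,-48,0],"spin":0}
    - {"dp":[10,-48,0],"spin":0}
    - {"dp":[10,-48,0],"spin":0}
    - {"dp":[10,-48,0],"spin":0}

```text
clock: 2.4
position: [0.4363, -0.0045, 0.405]
ee_rot: [0.992, 0.123, 0.0, 0.0]
ft_force: [1.6, 1.0, -1.1]
grip_width: 1.001
grasp_force: 0.0
```

Emit:
arm_command:
  plan:
    - {"dp":[10,-48,0],"spin":0}
    - {"dp":[10,-48,0],"spin":0}
    - {"dp":[10,-48,0],"spin":0}
    - {"dp":[10,-48,0],"spin":0}
    - {"dp":[10,-48,0],"spin":0}

```text
clock: 2.9
position: [0.4262, 0.2403, 0.4052]
ee_rot: [0.992, 0.123, 0.001, 0.0]
ft_force: [1.4, -0.5, -0.1]
grip_width: 1.0
grasp_force: 0.0
```

Emit:
arm_command:
  plan:
    - {"dp":[10,-40,20],"spin":0}
    - {"dp":[0,0,20],"spin":0}
    - {"dp":[0,0,0],"spin":0}
    - {"dp":[0,0,0],"spin":0}

```text
clock: 3.3
position: [0.4269, 0.2791, 0.365]
ee_rot: [0.992, 0.123, -0.0, 0.0]
ft_force: [0.5, -0.3, 0.4]
grip_width: 0.999
grasp_force: 0.0
```

```bash
python3 - <<'E'
from h import *
np.set_printoptions(precision=4,suppress=True)
o=manip.get_obs(); im=viewer.camera("wrist"); cv2.imwrite("pics/w1.png",im); p=viewer.camera_params("wrist"); R,t=wrist_pose(p,o)
print(o["position"],o["ee_rot"])
for n in ["rod_grip","hook_tip","rest"]:
    for d in finder.find_in("wrist",n)[:3]: print(n,np.round(d["position"],3),round(d["score"],2),project(p,d["position"],R,t)[0].round())
E
```

```text
[0.4269 0.2791 0.365 ] [ 0.9924  0.1227 -0.0002  0.0003]
rod_grip [0.431 0.156 0.017] 0.88 [358. 196.]
rod_grip [0.389 0.459 0.019] 0.79 [109. 170.]
rod_grip [0.439 0.319 0.073] 0.74 [226. 167.]
hook_tip [0.44  0.316 0.07 ] 0.9 [229. 166.]
hook_tip [0.389 0.453 0.012] 0.82 [118. 170.]
hook_tip [0.434 0.15  0.02 ] 0.7 [363. 196.]
rest [0.413 0.3   0.012] 0.93 [242. 181.]
```

View pics/w1.png

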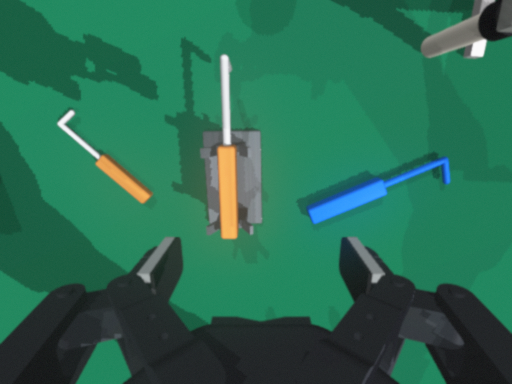

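The orange rod lies on the rest. The handle runs from (227,146) to (230,238) and the bend is at (225,60); the shaft points almost straight up the image, so tool x is nearly along the rod.

```bash
python3 - <<'E'
from h import *
np.set_printoptions(precision=4,suppress=True)
im=cv2.imread("pics/w1.png"); p=viewer.camera_params("wrist"); o=manip.get_obs(); R,t=wrist_pose(p,o)
hsv=cv2.cvtColor(im,cv2.COLOR_BGR2HSV); m=cv2.inRange(hsv,(5,110,90),(22,255,255)); m[:,:180]=0;m[:,270:]=0; m[:120]=0; m[260:]=0
ys,xs=np.nonzero(m); rows=np.unique(ys); print(rows.min(),rows.max())
# top-face midline
mid=np.array([[xs[ys==r].mean(),r] for r in rows[4:-4]])
W=onplane(p,mid,.072,R,t); d=W[0]-W[-1]; print("handle ends",W[0],W[-1],np.linalg.norm(d),"mid",(W[0]+W[-1])/2,"yaw",np.arctan2(d[1],d[0]))
hk=onplane(p,[[225,60]],.065,R,t); print("bend",hk)
b=onplane(p,[[204,131],[260,131],[262,222],[209,228]],.008,R,t);print("base",b,b[:2].mean(0))
TX=Rn.from_quat(o["ee_rot"]).as_matrix(); print("tool yaw",np.arctan2(TX[1,0],TX[0,0]))
c=(W[0]+W[-1])/2; c[2]=.061; print("delta tool mm",1000*TX.T@(c-o["position"])-[0,0,155])
E
```

```text
145 238
handle ends [0.4572 0.3219 0.072 ] [0.3688 0.3003 0.072 ] 0.09100339598862195 mid [0.413  0.3111 0.072 ] yaw 0.23946312217255095
bend [[0.5362 0.3412 0.065 ]]
base [[0.4621 0.3585 0.008 ]
 [0.4784 0.2933 0.008 ]
 [0.3652 0.2623 0.008 ]
 [0.3398 0.3286 0.008 ]] [0.4702 0.3259 0.008 ]
tool yaw 0.2450684601873945
delta tool mm [ -6.5147 -34.6623 149.7241]
```

Emit:
arm_command:
  plan:
    - {"dp":[-7,-35,30],"spin":0}
    - {"dp":[0,0,40],"spin":0}
    - {"dp":[0,0,40],"spin":0}
    - {"dp":[0,0,20],"spin":0}
    - {"dp":[0,0,0],"spin":0}

```text
clock: 4.0
position: [0.411, 0.3107, 0.2328]
ee_rot: [0.992, 0.123, -0.002, 0.001]
ft_force: [-0.3, 0.5, 0.0]
grip_width: 1.004
grasp_force: 0.0
```

Emit:
arm_command:
  plan:
    - {"dp":[0,0,10],"spin":0}
    - {"dp":[0,0,10],"spin":0}
    - {"dp":[0,0,0],"spin":0}

```text
clock: 4.3
position: [0.4114, 0.3116, 0.2144]
ee_rot: [0.992, 0.123, -0.0, 0.0]
ft_force: [-0.2, -0.2, -0.2]
grip_width: 1.001
grasp_force: 0.0
```

```bash
python3 - <<'E'
from h import *
im=viewer.camera("wrist"); cv2.imwrite("pics/w2.png",im); print(manip.get_obs()["position"])
E
```

```text
[0.41143077 0.31179139 0.21482105]
```

View pics/w2.png

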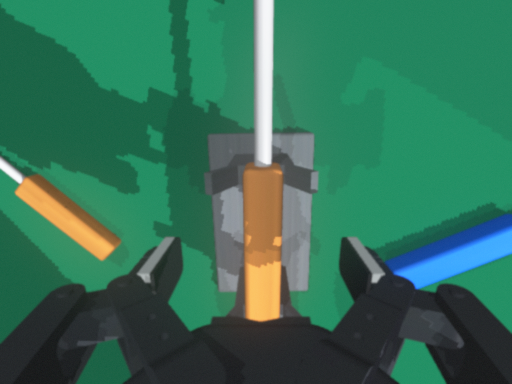

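The handle is centred between the pads at (263,240) and runs parallel to them. I'm closing the gripper.

Emit:
arm_command:
  plan:
    - {"dp":[0,0,0],"spin":0}
    - {"dp":[0,0,0],"spin":0}
    - {"dp":[0,0,0],"spin":0}
    - {"dp":[0,0,0],"spin":0}
    - {"dp":[0,0,0],"spin":0}
  grip: 1
  newtons: 80

```text
clock: 4.85
position: [0.4114, 0.312, 0.215]
ee_rot: [0.992, 0.123, 0.0, 0.0]
ft_force: [-0.2, -1.0, 0.9]
grip_width: 0.2
grasp_force: 77.9
```

Emit:
arm_command:
  plan:
    - {"dp":[0,0,0],"spin":0}
    - {"dp":[0,0,0],"spin":0}
    - {"dp":[0,0,0],"spin":0}

```text
clock: 5.15
position: [0.4114, 0.312, 0.215]
ee_rot: [0.992, 0.123, 0.0, 0.0]
ft_force: [-0.9, -1.7, 5.1]
grip_width: 0.194
grasp_force: 78.4
```

Emit:
arm_command:
  plan:
    - {"dp":[0,0,-15],"spin":0}
    - {"dp":[0,0,-30],"spin":0}
    - {"dp":[0,0,-40],"spin":0}
    - {"dp":[0,0,-15],"spin":0.035}
    - {"dp":[0,0,0],"spin":0}

```text
clock: 5.65
position: [0.4116, 0.3125, 0.3172]
ee_rot: [0.994, 0.105, 0.002, -0.001]
ft_force: [-0.1, 0.2, -1.6]
grip_width: 0.197
grasp_force: 78.1
```

```bash
cat > ov.py <<'E'
from h import *
import sys
np.set_printoptions(precision=4,suppress=True)
S0=np.array([0.6263,0.0049,0]);yaw=0.208
def S(x,y,z): c,s=np.cos(yaw),np.sin(yaw); return S0+[c*x-s*y,s*x+c*y,z]
def draw(cam,name,box,val=0.0075,k=3):
    p=viewer.camera_params(cam); im=viewer.camera(cam); x0,y0,x1,y1=box
    big=cv2.resize(im[y0:y1,x0:x1],None,fx=k,fy=k,interpolation=cv2.INTER_CUBIC)
    def pl(P,col):
        q=((project(p,np.array(P))-[x0,y0]+.5)*k).astype(int); cv2.polylines(big,[q.reshape(-1,1,2)],True,col,1)
    pl([S(0,-.135,.126),S(0,.135,.126),S(.16,.135,.126),S(.16,-.135,.126)],(0,0,255))
    f=.085-val
    pl([S(f,-.065,.012),S(f,.065,.012),S(f,.065,.062),S(f,-.065,.062)],(0,255,255))
    pl([S(f,-.025,.035),S(f-.046,-.025,.035),S(f-.046,.025,.035),S(f,.025,.035)],(255,0,255))
    for y in(.12,-.12): pl([S(0,y,0),S(0,y,.11)],(255,255,0))
    o=manip.get_obs(); M=Rn.from_quat(o["ee_rot"]).as_matrix(); T=np.array(o["position"])
    w=lambda a,b,c:T+M@np.array([a,b,.155-c])
    pl([w(-.05,0,.0),w(.13,0,0),w(.126,0,-.032),w(.13,0,0)],(0,255,0))
    cv2.imwrite("pics/"+name,big)
E
python3 - <<'E'
from ov import *
draw("scene","s2.png",(140,90,400,290))
o=manip.get_obs();print(o["position"],o["ee_rot"],o["grasp_force"])
E
```

```text
[0.4113 0.3119 0.3153] [0.9944 0.1055 0.0009 0.    ] 78.07883262634277
```

View pics/s2.png

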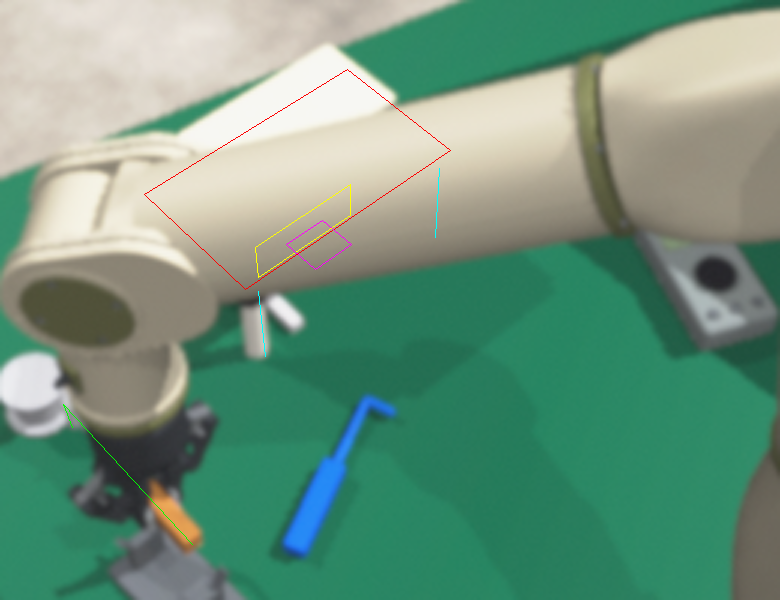

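The arm hides the shelf here; the left post fits the overlay at about (260,330). I'll overlay on the clean first picture instead, to see the shelf front and the two white stubs.

```bash
python3 - <<'E'
import ov; from ov import *
im=cv2.imread("pics/scene0.png"); ov.viewer=type("V",(),{"camera":staticmethod(lambda c:im),"camera_params":staticmethod(viewer.camera_params)})
draw("scene","s3.png",(180,95,310,215),k=5)
E
```

```text
(no output)
```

View pics/s3.png

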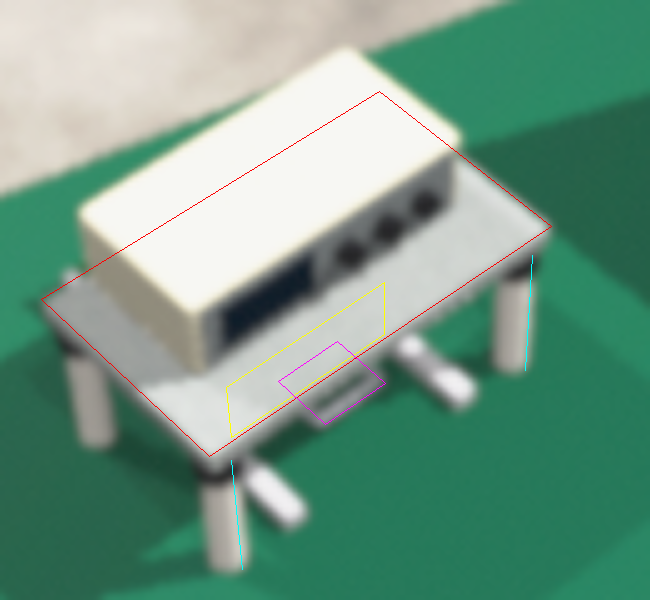

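The overlay fits: the shelf outline matches, and the loop bar shows at about (350,400), where value ≈ 0.0075 predicts it. I'll triangulate the tips of the two white stubs.

```bash
python3 - <<'E'
from ov import *
ps,pt=viewer.camera_params("scene"),viewer.camera_params("top")
from scipy.optimize import least_squares
for a,b in (((240,197),(247,185.7)),((274,173),(298.6,174.3))):
    r=least_squares(lambda X:np.r_[project(ps,X)[0]-a,project(pt,X)[0]-b],[.6,0,.05]); X=r.x
    d=X-S0; print(X,"shelf",[d[0]*np.cos(yaw)+d[1]*np.sin(yaw),-d[0]*np.sin(yaw)+d[1]*np.cos(yaw),X[2]],"res",r.fun)
# rods goal
for x in(-.21,-.0605): print(x,S(x,0,0))
o=manip.get_obs(); M=Rn.from_quat(o["ee_rot"]).as_matrix(); print("tool yaw",np.arctan2(M[1,0],M[0,0]))
g=np.array(o["position"])+M@[0.0016,0.0015,.155]; tgt=S(-.21,0,.088+.04)
print("delta tool mm to approach (z .128)",1000*M.T@(tgt-g))
E
```

```text
[0.613  0.0764 0.0152] shelf [np.float64(0.0017739035669377852), np.float64(0.07272394685986967), np.float64(0.015210755223693941)] res [-0.7659 -0.049   0.5891  0.3522]
[ 0.6443 -0.0658  0.0125] shelf [np.float64(0.003037220009087507), np.float64(-0.07294075441639741), np.float64(0.01251628369187578)] res [-0.4068  0.008   0.3044  0.171 ]
-0.21 [ 0.4208 -0.0385  0.    ]
-0.0605 [ 0.5671 -0.0076  0.    ]
tool yaw 0.21131466784535116
delta tool mm to approach (z .128) [-66.1432 342.9973  32.2569]
```

Emit:
arm_command:
  plan:
    - {"dp":[-8,30,0],"spin":0}
    - {"dp":[-8,48,0],"spin":0}
    - {"dp":[-8,48,0],"spin":0}
    - {"dp":[-8,48,0],"spin":0}
    - {"dp":[-8,48,0],"spin":0}

```text
clock: 6.2
position: [0.4179, 0.0841, 0.3134]
ee_rot: [0.994, 0.106, -0.001, 0.0]
ft_force: [1.2, -0.8, -2.8]
grip_width: 0.194
grasp_force: 78.4
```

Emit:
arm_command:
  plan:
    - {"dp":[-8,48,0],"spin":0}
    - {"dp":[-8,48,0],"spin":0}
    - {"dp":[-8,25,12],"spin":0}
    - {"dp":[-2,0,20],"spin":0}
    - {"dp":[0,0,0],"spin":0}

```text
clock: 6.7
position: [0.4171, -0.0382, 0.2795]
ee_rot: [0.994, 0.105, -0.003, -0.001]
ft_force: [-0.5, 0.0, -1.1]
grip_width: 0.196
grasp_force: 78.4
```

```bash
cat > go.py <<'E'
from ov import *
def to(x,y,z):
    o=manip.get_obs(); M=Rn.from_quat(o["ee_rot"]).as_matrix(); g=np.array(o["position"])+M@[0.0013,0.0014,.155]
    d=g-S0; print("rod shelf",[d[0]*np.cos(yaw)+d[1]*np.sin(yaw),-d[0]*np.sin(yaw)+d[1]*np.cos(yaw),g[2]],"tool yaw",np.arctan2(M[1,0],M[0,0]),"F",o["ft_force"],"t",o["clock"])
    print("tool mm",1000*M.T@(S(x,y,z)-g))
E
python3 - <<'E'
from go import *
draw("scene","s4.png",(140,90,400,290)); to(-.21,0,.088)
E
```

```text
rod shelf [np.float64(-0.21196296730815542), np.float64(0.000669180763757618), np.float64(0.1260074624356885)] tool yaw 0.21189118413980434 F [0.2201 0.3351 0.004 ] t 6.75
tool mm [ 2.1065  0.754  37.9982]
```

View pics/s4.png

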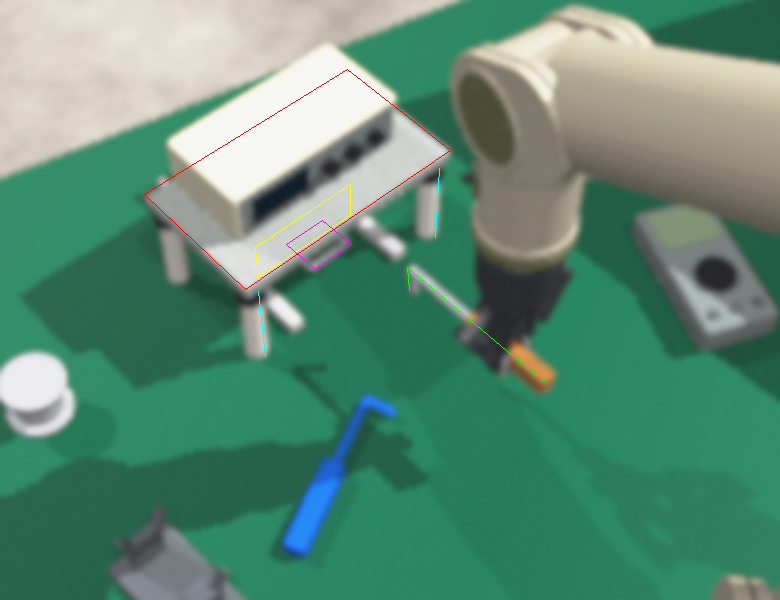

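Rod and hook (at (410,268)) match the model. I'm lowering and moving it in.

Emit:
arm_command:
  plan:
    - {"dp":[0,0,18],"spin":0}
    - {"dp":[0,1,18],"spin":0}
    - {"dp":[15,0,0],"spin":0}
    - {"dp":[25,0,0],"spin":0}
    - {"dp":[25,0,0],"spin":0}

```text
clock: 7.25
position: [0.4835, -0.0237, 0.2471]
ee_rot: [0.994, 0.106, -0.0, 0.0]
ft_force: [1.3, 0.1, -0.9]
grip_width: 0.197
grasp_force: 78.4
```

Emit:
arm_command:
  plan:
    - {"dp":[25,0,0],"spin":0}
    - {"dp":[25,0,0],"spin":0}
    - {"dp":[20,0,0],"spin":0}
    - {"dp":[8,0,0],"spin":0}
    - {"dp":[0,0,0],"spin":0}

```text
clock: 7.75
position: [0.5593, -0.0072, 0.2468]
ee_rot: [0.994, 0.107, -0.0, -0.0]
ft_force: [0.0, 0.7, -0.8]
grip_width: 0.202
grasp_force: 78.4
```

```bash
python3 - <<'E'
from go import *
draw("scene","s5.png",(190,110,320,215),k=5); to(-.069,0,.052)
E
```

```text
rod shelf [np.float64(-0.06763149150346226), np.float64(0.00038430234499183674), np.float64(0.09163693399055936)] tool yaw 0.21294685056839321 F [ 0.2295  0.8595 -2.0241] t 7.8
tool mm [-1.3444  0.3952 39.6377]
```

View pics/s5.png

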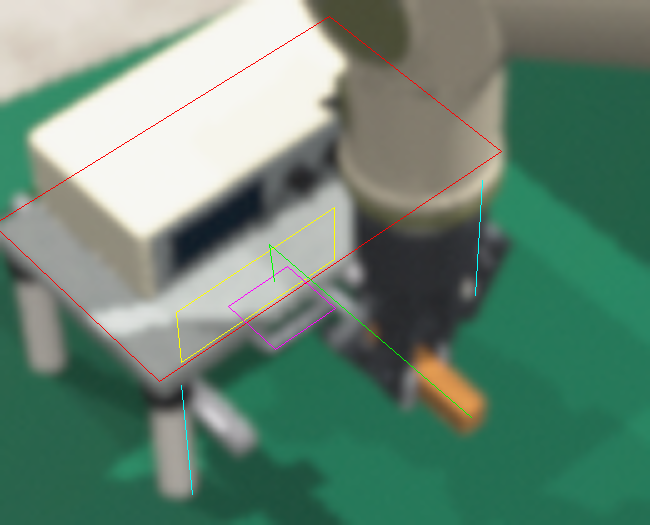

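The hook is under the shelf above the loop, as modelled (loop bar near (280,340)). I'm lowering it in steps and watching the force.

Emit:
arm_command:
  plan:
    - {"dp":[0,0,8],"spin":0}
    - {"dp":[0,0,8],"spin":0}
    - {"dp":[0,0,6],"spin":0}
    - {"dp":[0,0,0],"spin":0}

```text
clock: 8.2
position: [0.5581, -0.0085, 0.2235]
ee_rot: [0.994, 0.106, -0.001, -0.0]
ft_force: [0.6, -0.0, -1.8]
grip_width: 0.196
grasp_force: 78.4
```

Emit:
arm_command:
  plan:
    - {"dp":[0,0,6],"spin":0}
    - {"dp":[0,0,6],"spin":0}
    - {"dp":[0,0,5],"spin":0}
    - {"dp":[0,0,0],"spin":0}

```text
clock: 8.6
position: [0.5586, -0.0083, 0.2068]
ee_rot: [0.994, 0.106, -0.001, -0.0]
ft_force: [0.0, -0.2, -1.6]
grip_width: 0.197
grasp_force: 78.4
```

Emit:
arm_command:
  plan:
    - {"dp":[-8,0,0],"spin":0}
    - {"dp":[-8,0,0],"spin":0}
    - {"dp":[-8,0,0],"spin":0}
    - {"dp":[-8,0,0],"spin":0}
    - {"dp":[-8,0,0],"spin":0}

```text
clock: 9.1
position: [0.5194, -0.0165, 0.2082]
ee_rot: [0.994, 0.106, 0.001, 0.0]
ft_force: [4.4, 1.4, -4.4]
grip_width: 0.199
grasp_force: 78.0
```

Emit:
arm_command:
  plan:
    - {"dp":[-14,0,0],"spin":0}
    - {"dp":[-14,0,0],"spin":0}
    - {"dp":[-14,0,0],"spin":0}
    - {"dp":[-14,0,0],"spin":0}
    - {"dp":[-8,0,0],"spin":0}

```text
clock: 9.6
position: [0.4566, -0.0304, 0.2083]
ee_rot: [0.994, 0.106, 0.001, 0.001]
ft_force: [5.9, 0.4, -0.2]
grip_width: 0.193
grasp_force: 78.7
```

```bash
python3 - <<'E'
from go import *
to(-.18,0,.052); draw("scene","s6.png",(190,100,350,230),val=.095,k=4)
E
```

```text
rod shelf [np.float64(-0.17163083631006676), np.float64(-0.0010561637063504353), np.float64(0.05335358574300006)] tool yaw 0.21140308198111937 F [ 5.9224  0.3533 -0.1696] t 9.6
tool mm [-8.3685 -1.0864  1.3337]
```

View pics/s6.png

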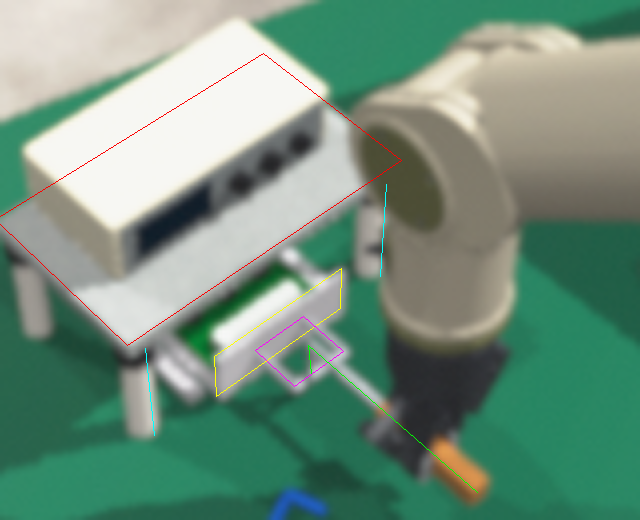

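The tray is out with the panel at about value 0.096, and the overlay matches the panel at (280,330). I'll pull 8 mm more, ease forward and lift the hook out.

Emit:
arm_command:
  plan:
    - {"dp":[-5,0,0],"spin":0}
    - {"dp":[-3,0,0],"spin":0}
    - {"dp":[0,0,0],"spin":0}
    - {"dp":[7,-1,0],"spin":0}
    - {"dp":[7,0,0],"spin":0}

```text
clock: 10.15
position: [0.463, -0.0276, 0.2074]
ee_rot: [0.994, 0.106, -0.001, -0.0]
ft_force: [0.9, -0.4, -0.8]
grip_width: 0.196
grasp_force: 78.6
```

Emit:
arm_command:
  plan:
    - {"dp":[0,0,0],"spin":0}
    - {"dp":[0,0,-8],"spin":0}
    - {"dp":[0,0,-15],"spin":0}
    - {"dp":[0,0,-20],"spin":0}
    - {"dp":[0,0,-20],"spin":0}

```text
clock: 10.65
position: [0.4625, -0.0277, 0.2716]
ee_rot: [0.994, 0.106, -0.0, -0.0]
ft_force: [0.8, 0.1, -1.2]
grip_width: 0.195
grasp_force: 78.5
```

Emit:
arm_command:
  plan:
    - {"dp":[0,0,-25],"spin":0}
    - {"dp":[0,0,-20],"spin":0}
    - {"dp":[0,0,0],"spin":0}

```text
clock: 10.95
position: [0.4635, -0.0276, 0.3185]
ee_rot: [0.994, 0.106, 0.002, 0.001]
ft_force: [0.6, 0.3, -2.3]
grip_width: 0.199
grasp_force: 78.5
```

```bash
python3 - <<'E'
from go import *
to(-.18,0,.16); draw("scene","s7.png",(190,100,350,230),val=.104,k=4)
o=manip.get_obs(); M=Rn.from_quat(o["ee_rot"]).as_matrix()
print("to seat hover",1000*M.T@(np.array([.4114,.3120,.315])-o["position"]),o["position"])
E
```

```text
rod shelf [np.float64(-0.16412272048120644), np.float64(0.0001269768487845574), np.float64(0.1635219608669471)] tool yaw 0.21196180928382805 F [ 0.5863  0.3463 -2.3114] t 10.95
tool mm [-15.8906   0.0571   3.4631]
to seat hover [  20.9559 -343.0155    1.4317] [ 0.463  -0.0278  0.3168]
```

View pics/s7.png

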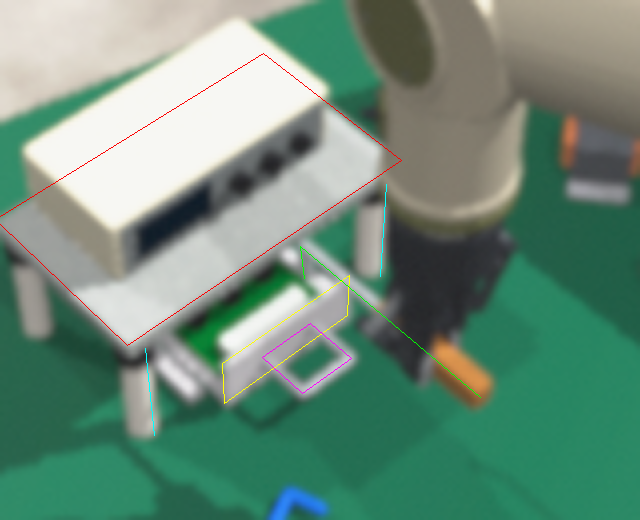

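The tray is out and the hook is free of the loop, which shows at (310,365). I'm going back to the rest.

Emit:
arm_command:
  plan:
    - {"dp":[3,-30,0],"spin":0}
    - {"dp":[3,-48,0],"spin":0}
    - {"dp":[3,-48,0],"spin":0}
    - {"dp":[3,-48,0],"spin":0}
    - {"dp":[3,-48,0],"spin":0}

```text
clock: 11.5
position: [0.4298, 0.1938, 0.3149]
ee_rot: [0.994, 0.105, -0.0, 0.0]
ft_force: [1.4, 0.1, -0.9]
grip_width: 0.198
grasp_force: 78.6
```

Emit:
arm_command:
  plan:
    - {"dp":[3,-48,0],"spin":0}
    - {"dp":[3,-48,0],"spin":0}
    - {"dp":[0,-25,0],"spin":-0.035}
    - {"dp":[0,0,0],"spin":0}
    - {"dp":[0,0,0],"spin":0}

```text
clock: 12.0
position: [0.4108, 0.3119, 0.3146]
ee_rot: [0.992, 0.124, -0.001, 0.0]
ft_force: [0.5, -0.5, -2.3]
grip_width: 0.198
grasp_force: 78.6
```

```bash
python3 - <<'E'
from go import *
o=manip.get_obs(); im=viewer.camera("wrist"); cv2.imwrite("pics/w3.png",im)
M=Rn.from_quat(o["ee_rot"]).as_matrix(); print("yaw",np.arctan2(M[1,0],M[0,0]),"to seat",1000*M.T@(np.array([.4114,.3120,.215])-o["position"]),o["position"],o["ft_force"])
for n in("w2","w3"):
    a=cv2.imread(f"pics/{n}.png"); h=cv2.cvtColor(a,cv2.COLOR_BGR2HSV); m=cv2.inRange(h,(5,110,50),(22,255,255)); m[:,:215]=0;m[:,310:]=0;m[330:]=0
    ys,xs=np.nonzero(m); print(n,"rows",ys.min(),ys.max(),[(r,xs[ys==r].min(),xs[ys==r].max()) for r in (170,185,200,220) if (ys==r).any()])
    w=cv2.inRange(h,(0,0,140),(180,60,255)); print("shaft",[(r,np.nonzero(w[r,235:290])[0][[0,-1]]+235) for r in (5,60,110,140) if w[r,235:290].any()])
E
```

```text
yaw 0.24813734123901368 to seat [ 0.8385  0.0646 99.5702] [0.4108 0.3119 0.3146] [ 0.5354 -0.5299 -2.3064]
w2 rows 163 321 [(170, np.int64(245), np.int64(280)), (185, np.int64(243), np.int64(281)), (200, np.int64(244), np.int64(281)), (220, np.int64(244), np.int64(281))]
shaft [(5, array([255, 273])), (60, array([255, 272])), (110, array([255, 272])), (140, array([255, 280]))]
w3 rows 163 321 [(170, np.int64(243), np.int64(278)), (185, np.int64(242), np.int64(280)), (200, np.int64(242), np.int64(279)), (220, np.int64(242), np.int64(279))]
shaft [(5, array([253, 271])), (60, array([253, 270])), (110, array([254, 270])), (140, array([254, 289]))]
```

No slip seen. I'm lowering onto the forks.

Emit:
arm_command:
  plan:
    - {"dp":[1,0,25],"spin":0}
    - {"dp":[0,0,30],"spin":0}
    - {"dp":[0,0,20],"spin":0}
    - {"dp":[0,0,10],"spin":0}
    - {"dp":[0,0,6],"spin":0}

```text
clock: 12.55
position: [0.4126, 0.3111, 0.224]
ee_rot: [0.993, 0.122, -0.0, 0.0]
ft_force: [0.5, 0.6, -0.8]
grip_width: 0.198
grasp_force: 78.6
```

Emit:
arm_command:
  plan:
    - {"dp":[0,0,3],"spin":0}
    - {"dp":[0,0,2],"spin":0}
    - {"dp":[0,0,2],"spin":0}
    - {"dp":[0,0,0],"spin":0}
    - {"dp":[0,0,0],"spin":0}

```text
clock: 13.05
position: [0.4123, 0.3122, 0.218]
ee_rot: [0.992, 0.123, 0.0, -0.0]
ft_force: [0.4, -0.9, -1.6]
grip_width: 0.203
grasp_force: 78.6
```

Emit:
arm_command:
  plan:
    - {"dp":[0,0,1],"spin":0}
    - {"dp":[0,0,1],"spin":0}
    - {"dp":[0,0,0],"spin":0}
    - {"dp":[0,0,0],"spin":0}

```text
clock: 13.45
position: [0.4122, 0.3122, 0.2156]
ee_rot: [0.992, 0.123, -0.0, 0.0]
ft_force: [-0.2, -0.1, -0.3]
grip_width: 0.195
grasp_force: 78.6
```

Emit:
arm_command:
  plan:
    - {"dp":[0,0,1],"spin":0}
    - {"dp":[0,0,0],"spin":0}
    - {"dp":[0,0,0],"spin":0}

```text
clock: 13.75
position: [0.4123, 0.3123, 0.215]
ee_rot: [0.992, 0.123, 0.0, 0.0]
ft_force: [-1.7, -1.1, 5.9]
grip_width: 0.202
grasp_force: 79.5
```

Contact force matches what I read at the grasp, so the rod is seated. I'm releasing it and backing off.

Emit:
arm_command:
  plan:
    - {"dp":[0,0,0],"spin":0}
    - {"dp":[0,0,0],"spin":0}
    - {"dp":[0,0,0],"spin":0}
    - {"dp":[0,0,0],"spin":0}
    - {"dp":[0,0,0],"spin":0}
  grip: -1

```text
clock: 14.25
position: [0.4122, 0.3122, 0.2146]
ee_rot: [0.992, 0.123, -0.0, 0.0]
ft_force: [0.1, 0.4, -0.0]
grip_width: 0.997
grasp_force: 0.0
```

Emit:
arm_command:
  plan:
    - {"dp":[0,0,0],"spin":0}
    - {"dp":[0,0,-10],"spin":0}
    - {"dp":[0,0,-30],"spin":0}
    - {"dp":[0,0,-40],"spin":0}
    - {"dp":[0,0,-40],"spin":0}

```text
clock: 14.75
position: [0.4118, 0.3122, 0.3365]
ee_rot: [0.992, 0.123, -0.0, -0.0]
ft_force: [1.5, 0.4, -0.6]
grip_width: 0.999
grasp_force: 0.0
```

Emit:
arm_command:
  plan:
    - {"dp":[0,0,-40],"spin":0}
    - {"dp":[14,34,0],"spin":0}
    - {"dp":[0,0,0],"spin":0}
    - {"dp":[0,0,0],"spin":0}
    - {"dp":[0,0,0],"spin":0}

```text
clock: 15.25
position: [0.4336, 0.2831, 0.3747]
ee_rot: [0.992, 0.123, -0.0, -0.0]
ft_force: [-0.4, -0.4, 0.1]
grip_width: 0.999
grasp_force: 0.0
```

```bash
python3 - <<'E'
from go import *
o=manip.get_obs(); im=viewer.camera("wrist"); p=viewer.camera_params("wrist"); R,t=wrist_pose(p,o); print(o["position"],o["grip_width"],o["ft_force"],o["clock"])
h=cv2.cvtColor(im,cv2.COLOR_BGR2HSV); m=cv2.inRange(h,(5,110,90),(22,255,255)); 
n,l,s,c=cv2.connectedComponentsWithStats(m)
for i in range(1,n):
    if s[i,4]>300:
        ys,xs=np.nonzero(l==i); rows=np.unique(ys); mid=np.array([[xs[ys==r].mean(),r] for r in rows[4:-4]])
        W=onplane(p,mid,.072,R,t); d=W[0]-W[-1]; print(s[i],"mid",(W[0]+W[-1])/2,"len",np.linalg.norm(d),"yaw",np.arctan2(d[1],d[0]))
for n_ in("spool","meter","transformer","tray"):
    viewer.camera("top") if n_=="spool" else None
    print(n_,[ (np.round(d["position"],3),round(d["score"],2)) for d in finder.find_in("top",n_)[:2]])
E
```

```text
[0.4336 0.2831 0.3747] 0.9986689845650355 [-0.3725 -0.4072  0.0609] 15.25
[ 220  150   20   90 1547] mid [0.4133 0.3122 0.072 ] len 0.0903065422833959 yaw 0.24560041366099908
[103 160  54  46 857] mid [0.4019 0.4181 0.072 ] len 0.051466523048361655 yaw 0.9169972923432567
spool [(array([0.656, 0.339, 0.051]), 0.59), (array([ 0.665, -0.332,  0.045]), 0.33)]
meter [(array([ 0.464, -0.316,  0.033]), 0.96)]
transformer [(array([ 0.658, -0.332,  0.047]), 0.71)]
tray [(array([0.615, 0.006, 0.033]), 0.72)]
```

The rod is back at its original pose (mid (0.413,0.312), yaw 0.246), the tray is out and the bystanders haven't moved. I'm handing in.

```bash
python3 -c "
from workcell import manip; print(manip.hand_in())"
```

```text
the job is handed in; nothing more can be done
None
```

The tray is drawn out about 0.104 m, so its front panel is about 19 mm past the shelf edge. The rod is back in both forks within about 1 mm of where it started, the meter, spool and transformer have not moved, and the job was handed in at about 15 s.

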